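# Clear the pile off the filter-paper carton

## Task

Somebody has piled bench things on a filter-paper carton lying on its side. Take the pile apart from the top and set each thing centred and upright (the timer flat, the carton still lying as it does now) on its own place: the dropper bottle in the round ring holder, the screw cap in the middle of the small cradle, the timer squarely on the medium, nearly square cradle and last the carton squarely on the long cradle, its length running from rail to rail. Leave the carton where it stands until nothing is left on it, and do not disturb the flask or the tape roll.

Things in the scene. Friction and masses are not known exactly. Their poses are not given: they have to be found in the camera images.
- carton: White filter-paper carton lying on its long narrow side: 50 wide (x) x 100 long (y) x 62 high (z), about 0.16 kg. The bottom of the pile. Origin: centre of its underside; z up, y along its length. Grip it across its 50 mm width (along its x). The timer and the bottle stand side by side on its top, 62 mm above the origin.
- timer: White lab timer lying on its back, 60 (x) x 64 (y) x 16 mm (the display and buttons stand up to 18), sides tapering slightly to the top, about 0.06 kg. Origin: centre of its underside; z up. Lies square on one end of the carton's top, overhanging its long sides by 5 mm. Grip it across its 60 mm (along its x).
- bottle: Small clear dropper bottle with a white label and an orange cap, upright, 32 mm diameter x 66 high, body cylindrical to 60 mm, about 0.03 kg. Origin: centre of its underside; z up. Stands on the other end of the carton's top, about 4 mm from the timer. Do not tip it over.
- cap: Teal screw cap, a disc of 29 mm diameter x 12 high, about 0.015 kg. Origin: centre of its underside; z up. Lies on top of the timer.
- carton_cradle: Fixed grey plate, 5 mm thick, with an aluminium stop rail (8 mm wide, top 12 mm above the worktop) across each y end, x sides open. Origin: centre of the underside; z up, y from rail to rail; the thing rests 5 mm above the origin. The long one, for the carton: plate 74 (x) x 140 (y) mm, 124 mm clear between the rails. Carton's y along this y.
- timer_cradle: Fixed grey plate, 5 mm thick, with an aluminium stop rail (8 mm wide, top 12 mm above the worktop) across each y end, x sides open. Origin: centre of the underside; z up, y from rail to rail; the thing rests 5 mm above the origin. The medium, nearly square one, for the timer: plate 84 (x) x 104 (y) mm, 88 mm clear between the rails. Timer's y along this y.
- cap_cradle: Fixed grey plate, 5 mm thick, with an aluminium stop rail (8 mm wide, top 12 mm above the worktop) across each y end, x sides open. Origin: centre of the underside; z up, y from rail to rail; the thing rests 5 mm above the origin. The small one, for the cap: plate 50 (x) x 66 (y) mm, 50 mm clear between the rails.
- bottle_ring: Fixed round ring holder for the bottle: grey foot disc of 84 mm diameter and 5 mm thick, on it an upright aluminium ring of 66 mm outer and 54 mm inner diameter whose rim is 22 mm above the worktop. The bottle stands inside on the disc, 5 mm above its origin (centre of the underside; z up). Flat ring stains on the worktop are not it.
- flask: Bystander: small clear conical flask, 66 mm diameter x 110 high, upright, at the right of the work. Origin: centre of its underside. Leave it alone.
- tape_roll: Bystander: roll of yellow tape lying flat, 72 mm diameter x 13 high, at the far middle of the work. Origin: centre of its underside. Leave it alone.

How it is judged:
At the end, for the whole second after the job is handed in: Bottle on the floor of the ring holder, cap, timer and carton on the plates of their cradles: each upright (0.1 rad), centred within 15 mm, underside 2 to 9 mm above the place's origin, timer and carton aligned along the cradle within 0.25 rad (either way round), all at rest (horizontal distance between bottle and bottle_ring below 0.015 m and z of bottle in the frame of bottle_ring between 0.002 and 0.009 m and angle between each of bottle, cap, timer, carton's own z axis and vertical below 0.1 rad and linear speed of each of bottle, cap, timer, carton below 0.02 m/s and angular speed of each of bottle, cap, timer, carton below 0.2 rad/s and horizontal distance between cap and cap_cradle below 0.015 m and z of cap in the frame of cap_cradle between 0.002 and 0.009 m and horizontal distance between timer and timer_cradle below 0.015 m and z of timer in the frame of timer_cradle between 0.002 and 0.009 m and angle between the y axis of timer and the y axis of timer_cradle, either way round below 0.25 rad and horizontal distance between carton and carton_cradle below 0.015 m and z of carton in the frame of carton_cradle between 0.002 and 0.009 m and angle between the y axis of carton and the y axis of carton_cradle, either way round below 0.25 rad); the robot touches nothing.
It fails at once if the carton is moved more than 40 mm while something still stands on it (distance of carton from where it was at the start of the episode above 0.04 m and ((height (world z) of timer above 0.045 m and horizontal distance between timer and carton below 0.07 m) or (height (world z) of bottle above 0.045 m and horizontal distance between bottle and carton below 0.07 m) or (height (world z) of cap above 0.045 m and horizontal distance between cap and carton below 0.07 m))).
It fails at once if the flask is moved more than 30 mm or tipped (distance of flask from where it was at the start of the episode above 0.03 m or angle between flask's own z axis and vertical above 0.3 rad).
It fails at once if the tape roll is moved more than 30 mm (distance of tape_roll from where it was at the start of the episode above 0.03 m).
It also fails if it takes over 115 s, if anything falls off the work surface, if the arm or the gripper's body presses on something with over 40 N, if the wrist force passes 120 N, or if a joint passes its speed limit or range.

## Robot

A 6-joint arm with a two-finger parallel gripper is mounted at the origin on a cart in front of the work surface, level with it; the furniture and walls round the work are solid. World frame = base frame: x ahead of the robot, y to its left, z up, the work surface at z = 0. Lengths are in m, angles in rad, forces in N, time in s.
With the tool pointing down it reaches from about 0.35 to 0.775 m from the base axis. Payload 7.3 kg.
Tool frame: the origin (TCP) lies at the centre of the arm's flange, where the gripper is bolted on; the fingertips stand 178 mm ahead of it and the grasp point (between the pads) lies 159 mm ahead of it (tip_extent is the distance from the TCP to the fingertips, in m); z points along the fingers, y is the line along which they close (so a half turn about z gives the same grasp; the last joint's range is limited). The gripper opens to 92 mm and grips with 3 to 60 N. Pads are 19 mm wide; open, the fingers measure 130 mm over their backs; the gripper's body (75 mm by 190 mm) begins 47 mm behind the grasp point.
Start: joints at [-1.315, 0.342, 1.524, -0, 1.275, -0.146], TCP at [0.205, -0.483, 0.405] pointing down, gripper open.
Joint ranges: [-2.53, 2.53], [-0.77, 2.02], [0.04, 2.7], [-1, 4.14], [0.28, 2.66], [-3.11, 3.11]. Speed limits (rad/s): [2.57, 2.57, 3.14, 3.14, 3.14, 3.14].

## Interface

Orientations are given as [roll, pitch, yaw] about the fixed x, y, z axes, in that order (R = Rz(yaw) Ry(pitch) Rx(roll)).
In Python, from cell import * gives the robot as it stands.
- The arm moves only by the tool arm_command, never from a script. Its arguments are lists of equal length, an entry for each row: "xyz": the shift along the world's x, y, z in mm, a list of three; "spin": the turn about the world's z in degrees. In form: {"xyz": [[tx, ty, tz], ...], "spin": [spin, ...]}. A call has 1 to 20 rows; each row shifts and turns the commanded pose from where the row before left it; what a row does not reach is not made up. A row lasts 1/10 s, in which the tool goes at most 50 mm and 8.59 degrees, less where a joint would pass 70% of its speed; a pose out of reach is approached as far as the arm can. A call with a gripper value outside its range is refused whole. "jaw" is the opening, from -1 (shut) to 1 (fully open), set as the call begins (left out, the last holds). The fingers move at their own pace and stop on an object; "squeeze" is the grip in N (left out, the last holds). Time passes only in rows, so rows that do not move let the fingers close. It gives the time, the measured TCP pose, the force, the opening and the grip force at its end, in the units of the state.
- observe(): the state, without advancing time (a new reading comes with each control period).
- read_camera(name): name is "scene" or "top" or "wrist"; returns a dict with "img" (480x640x3 uint8, red, green, blue), "depth" (480x640 float32, m along the optical axis (not along the pixel's ray), 0 where there is no reading), "fx", "fy", "cx", "cy" (pixels), "world_from_camera" (4x4, takes a point from camera to world coordinates). Camera axes: x right, y up, looking along -z (the intrinsics and any distortion apply to the point x, -y, -z); pixel columns grow to the right and rows downward; lengths in m; the calibration is good to about 2 mm. A picture is of the moment at which its call begins.
- hand_in(): hands the job in; it is judged then, once.
The state is a dict: "time": time; "qpos": joint angles; "qvel": joint speeds; "joint_efforts": joint torques, N m; "tool_pos": TCP position; "tool_rot": TCP orientation; "contact_force": force on the tool from outside, world axes, zero at the start; "torque": the same for the moment, N m; "opening": finger opening in m; "grip_force": force on a finger pad.
Only numpy, scipy, OpenCV 4.12 (cv2) and the standard library are available. Lean on these libraries where they do the work, as an engineer would, in place of code of your own. Each camera call takes 0.05 s, during which the arm holds its last target. There are 200 camera calls.

## Working session

There is one attempt and no reset: what is moved stays moved. The work goes in short steps, Python scripts to look and compute and a tool call to move; the robot and the scene stay as the last step left them, time stands still between calls to the robot, and variables do not carry over. Pictures are saved under pics/ and viewed, at most 14 in all, crops included, and the job is handed in when it is done.

Besides the shell and the picture viewer there is one more tool, called after "Emit:" in YAML: its name, and indented under it one key for each argument. arm_command: Moves the arm, as the interface text tells. Its arguments: {"type":"object","properties":{"xyz":{"type":"array","items":{"type":"array","items":{"type":"number"}}},"spin":{"type":"array","items":{"type":"number"}},"jaw":{"type":"number"},"squeeze":{"type":"number"}},"required":["xyz","spin"]}

```bash
mkdir -p pics; ls; python3 - <<'E'
from cell import *
import cv2,numpy as np
s=observe();print(s)
for n in ("scene","top"):
    c=read_camera(n);cv2.imwrite(f"pics/{n}0.png",c["img"][:,:,::-1]);np.savez(f"{n}0.npz",**c)
    print(n,c["fx"],c["fy"],c["cx"],c["cy"],c["world_from_camera"].round(4).tolist(),[k for k in c])
E
```

```text
pics
{'time': 0.0, 'qpos': array([-1.31499775e+00,  3.42744013e-01,  1.52499801e+00, -3.69981517e-05,
        1.27541139e+00, -1.46006973e-01]), 'qvel': array([-0.00150524,  0.0017548 ,  0.00117697, -0.00081205,  0.00115537,
       -0.00035982]), 'joint_efforts': array([-1.55068297e-03, -4.31246459e+01, -2.44213986e+01,  7.15618883e-02,
        5.60708146e-02, -1.35777091e-04]), 'tool_pos': array([ 0.20529703, -0.48305616,  0.40404034]), 'tool_rot': array([-3.14004335e+00, -1.92070551e-04,  4.01816195e-01]), 'contact_force': array([ 0.2115487 , -0.52362518,  0.16251136]), 'torque': array([ 0.02526021, -0.04647924, -0.01839008]), 'grip_force': 0.0, 'opening': 0.09169908403918772}
scene 585.395143299281 585.395143299281 316.4908875245864 235.51027788084278 [[-0.6559, 0.4407, -0.6129, -0.3416], [-0.7549, -0.3762, 0.5373, 0.7366], [0.0063, 0.815, 0.5794, 0.9351], [0.0, 0.0, 0.0, 1.0]] ['img', 'depth', 'fx', 'fy', 'cx', 'cy', 'world_from_camera']
top 520.8596365601537 520.8596365601537 314.76966102622714 232.2646640757886 [[-0.0501, 0.9734, -0.2236, 0.2481], [-0.9987, -0.0475, 0.0171, -0.0323], [0.006, 0.2241, 0.9745, 1.4431], [0.0, 0.0, 0.0, 1.0]] ['img', 'depth', 'fx', 'fy', 'cx', 'cy', 'world_from_camera']
```

View pics/scene0.png

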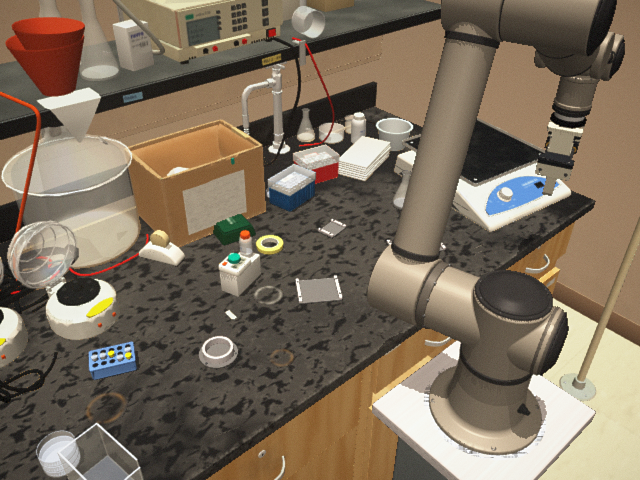

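View pics/top0.png

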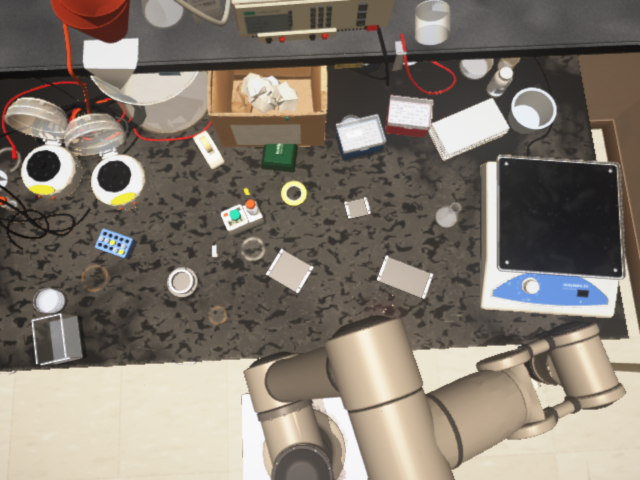

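Top view: ring at (182,282), timer cradle at (290,270), cap cradle at (357,207), carton cradle at (405,277), pile at (242,214), tape at (293,193), flask at (447,216). The scene view shows the teal cap (235,258) and the bottle with its orange cap (245,240).

```bash
cat > h.py <<'E'
import numpy as np,cv2
from cell import *
def ray(c,u,v):
    M=np.array(c["world_from_camera"]);d=np.array([(u-c["cx"])/c["fx"],-(v-c["cy"])/c["fy"],-1.])
    return M[:3,3],M[:3,:3]@d
def onz(c,u,v,z):
    o,d=ray(c,u,v);return o+d*(z-o[2])/d[2]
def dpt(c,u,v):
    o,d=ray(c,u,v);return o+d*float(c["depth"][int(round(v)),int(round(u))])
def tri(c1,p1,c2,p2):
    o1,d1=ray(c1,*p1);o2,d2=ray(c2,*p2)
    t=np.linalg.lstsq(np.c_[d1,-d2],o2-o1,rcond=None)[0]
    a=o1+t[0]*d1;b=o2+t[1]*d2
    return (a+b)/2,np.linalg.norm(a-b)
def blobs(mask,amin=20):
    cs,_=cv2.findContours(mask.astype(np.uint8),cv2.RETR_EXTERNAL,cv2.CHAIN_APPROX_NONE)
    return [q for q in cs if cv2.contourArea(q)>amin]
def hsv(c): return cv2.cvtColor(c["img"],cv2.COLOR_RGB2HSV).astype(int)
def rectz(c,q,z):
    P=np.array([onz(c,u,v,z)[:2] for u,v in q[:,0]],np.float32)*1000
    return cv2.minAreaRect(P)
E
python3 - <<'E'
from h import *
T=dict(np.load("top0.npz"));S=dict(np.load("scene0.npz"))
for n,c in(("top",T),("scene",S)):
    H=hsv(c);h,s,v=H[...,0],H[...,1],H[...,2]
    for k,m in(("teal",(h>75)&(h<95)&(s>120)&(v>90)),("orange",(h<12)&(s>140)&(v>140))):
        for q in blobs(m,15):
            (x,y),r=cv2.minEnclosingCircle(q)
            if (n=="top" and 200<x<330 and 170<y<240)or(n=="scene" and 215<x<265 and 220<y<290):print(n,k,x,y,r,dpt(c,x,y).round(3),cv2.contourArea(q))
    # depth-based world height map
    u,w=np.meshgrid(np.arange(640),np.arange(480));M=c["world_from_camera"]
    d=c["depth"];P=np.stack([(u-c["cx"])/c["fx"]*d,-(w-c["cy"])/c["fy"]*d,-d],-1)@M[:3,:3].T+M[:3,3]
    np.save(n+"P.npy",P)
    if n=="top":
        z=P[...,2]
        m=(s<60)&(v>85)&(z<0.04)&(w>170)&(w<310)&(u>150)&(u<440)
        for q in blobs(cv2.morphologyEx(m.astype(np.uint8),cv2.MORPH_CLOSE,np.ones((3,3))),100):
            print(cv2.boundingRect(q),cv2.contourArea(q),rectz(c,q,.008),np.median(z[cv2.drawContours(np.zeros((480,640),np.uint8),[q],-1,1,-1)>0]))
        m=(z>.045)&(z<.2)&(w>170)&(w<240)&(u>205)&(u<275)
        for q in blobs(m,50):print("pile",cv2.boundingRect(q),rectz(c,q,.07))
a=T["img"][165:315,150:450,::-1];cv2.imwrite("pics/topc.png",cv2.resize(a,None,fx=2.6,fy=2.6,interpolation=cv2.INTER_CUBIC))
E
```

```text
top teal 234.5 214.5 5.147915363311768 [0.617 0.156 0.093] 67.5
top orange 250.0 203.0 4.472236156463623 [0.638 0.111 0.125] 51.5
(151, 171, 289, 139) 37655.5 ((564.10205078125, 0.81695556640625), (834.686279296875, 398.48779296875), 87.15375518798828) 0.0016593578444928925
pile (221, 200, 42, 32) ((620.6842041015625, 142.884765625), (63.944618225097656, 101.89303588867188), 20.547277450561523)
scene teal 233.5 257.5 5.700977325439453 [0.611 0.161 0.09 ] 81.0
scene orange 244.7391357421875 234.3478240966797 5.018964767456055 [0.633 0.111 0.123] 64.5
```

View pics/topc.png

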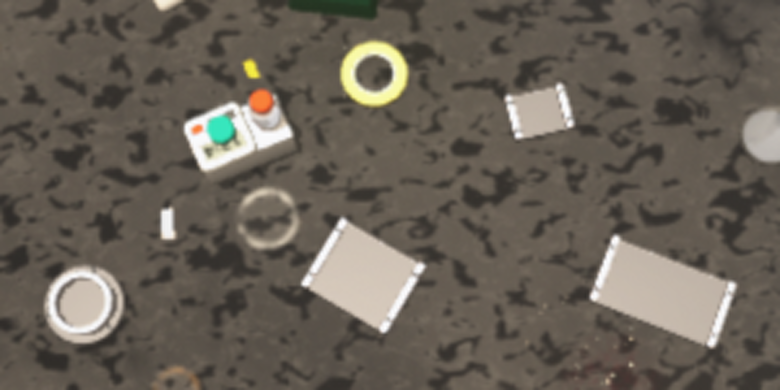

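The crop shows all four places clearly, as uniform beige-grey plates with bright rails. Next I'll measure their centres and angles in both views.

```bash
python3 - <<'E'
from h import *
T=dict(np.load("top0.npz"));S=dict(np.load("scene0.npz"))
seeds={"ring":(182,282),"timer":(290,270),"cap":(357,207),"carton":(405,277)}
def seg(c,uv,rad):
    H=hsv(c);g=cv2.GaussianBlur(c["img"],(0,0),.7).astype(int)
    m=(g.min(-1)>95).astype(np.uint8)
    m=cv2.morphologyEx(m,cv2.MORPH_CLOSE,np.ones((3,3)))
    best=[q for q in blobs(m,100) if abs(q[:,0].mean(0)-uv).max()<rad]
    return max(best,key=cv2.contourArea) if best else None
def corners(q): return cv2.boxPoints(cv2.minAreaRect(q))
def proj(c,p):
    M=np.array(c["world_from_camera"]);x=M[:3,:3].T@(p-M[:3,3]);return np.array([c["cx"]+c["fx"]*x[0]/-x[2],c["cy"]-c["fy"]*x[1]/-x[2]])
for k,uv in seeds.items():
    q=seg(T,uv,15);r=rectz(T,q,.006)
    print(k,np.round(r[0],1),np.round(r[1],1),round(r[2],1))
    B=cv2.boxPoints(r);L=[np.linalg.norm(B[i]-B[i-1]) for i in range(4)];i=int(np.argmax(L));d=B[i]-B[i-1]
    print("  long axis deg",np.degrees(np.arctan2(d[1],d[0]))%180)
    uv2=proj(S,np.r_[np.array(r[0])/1000,.006]);q2=seg(S,uv2,20)
    if q2 is not None:
        r2=rectz(S,q2,.006);print("  scene",np.round(r2[0],1),np.round(r2[1],1),round(r2[2],1))
        m1=cv2.moments(q);m2=cv2.moments(q2)
        p,e=tri(T,(m1["m10"]/m1["m00"],m1["m01"]/m1["m00"]),S,(m2["m10"]/m2["m00"],m2["m01"]/m2["m00"]))
        print("  tri",p.round(4),e.round(4))
    else: print("  scene none",uv2)
print("cap",tri(T,(234.5,214.5),S,(233.5,257.5)),"bottle",tri(T,(250,203),S,(244.74,234.35)))
H=hsv(T)
m=(H[...,0]>20)&(H[...,0]<35)&(H[...,1]>100)&(H[...,2]>150)
for q in blobs(m,150):
    x,y=q[:,0].mean(0)
    if 270<x<320 and 175<y<215: print("tape",onz(T,x,y,.012))
print("flask",onz(T,443,217,.0),"greenbox corner",dpt(T,265,166),dpt(T,294,168), dpt(T,285,145))
P=np.load("topP.npy");z=P[...,2]
q=max(blobs((z>.045)&(z<.2)&(np.indices(z.shape)[0]>170)&(np.indices(z.shape)[0]<240)&(np.indices(z.shape)[1]>205)&(np.indices(z.shape)[1]<275)),key=len)
r=rectz(T,q,.07);B=cv2.boxPoints(r);print(B)
E
```

```text
ring [457.8 317.5] [86.2 83.4] 87.2
  long axis deg 87.162315
  scene [457.  317.1] [82.2 91.5] 89.3
  tri [0.456  0.3168 0.0061] 0.001
timer [473.   19.1] [111.7  89.6] 56.7
  long axis deg 56.706894
  scene [471.   17.4] [108.2  92.3] 56.3
  tri [0.4716 0.0183 0.0027] 0.0025
cap [ 645.2 -182.3] [56.4 74.2] 10.2
  long axis deg 100.20369
  scene [ 644.1 -184.6] [57.2 77. ] 12.0
  tri [ 0.6436 -0.1835  0.0058] 0.0032
carton [ 439.1 -301. ] [148.2  79.7] 65.1
  long axis deg 65.07348
  scene none [415.18448606 244.01087653]
cap (array([0.61905635, 0.15718022, 0.08414509]), np.float64(0.0010886247183453327)) bottle (array([0.63767467, 0.1099788 , 0.12031007]), np.float64(0.00348181295867873))
flask [ 0.60605743 -0.42698801  0.        ] greenbox corner [0.77831539 0.07657874 0.01797236] [ 0.77201203 -0.0066911   0.00751875] [0.83305454 0.01583997 0.0354089 ]
[[572.8646  179.36856]
 [608.6271   83.95767]
 [668.5038  106.40097]
 [632.74133 201.81186]]
```

Emit:
arm_command:
  xyz:
    - [20, 31, 0]
    - [20, 31, 0]
    - [20, 31, 0]
    - [20, 31, 0]
    - [21, 31, 0]
    - [21, 31, 0]
    - [21, 31, 0]
    - [21, 31, 0]
    - [21, 31, 0]
    - [21, 32, 0]
    - [21, 32, 0]
    - [21, 32, 0]
    - [21, 32, 0]
    - [21, 31, 0]
    - [21, 31, 0]
    - [21, 31, 0]
    - [21, 31, 0]
    - [21, 31, 0]
    - [21, 31, 0]
    - [21, 31, 0]
  spin: [4.4, 4.4, 4.4, 4.4, 4.4, 4.4, 4.4, 4.4, 4.4, 4.4, 4.4, 4.4, 4.4, 4.4, 4.4, 4.4, 4.4, 4.4, 4.4, 4]
  jaw: 1

```text
time: 2.1
tool_pos: [0.6219, 0.1422, 0.4042]
tool_rot: [-3.141, -0.0, 1.934]
contact_force: [1.3, -0.6, -0.1]
opening: 0.092
grip_force: 0.0
```

```bash
python3 - <<'E'
from h import *
c=read_camera("wrist");cv2.imwrite("pics/w1.png",c["img"][:,:,::-1]);np.savez("w1.npz",**c)
s=observe();print(s["time"],s["tool_pos"],s["tool_rot"],c["fx"],c["world_from_camera"].round(3).tolist())
E
```

```text
2.15 [0.62360107 0.14634308 0.40344177] [ 3.14005620e+00 -2.37093583e-03  1.94002344e+00] 381.802986853909 [[0.935, -0.338, -0.109, 0.591], [0.355, 0.889, 0.289, 0.222], [-0.001, -0.309, 0.951, 0.383], [0.0, 0.0, 0.0, 1.0]]
```

View pics/w1.png

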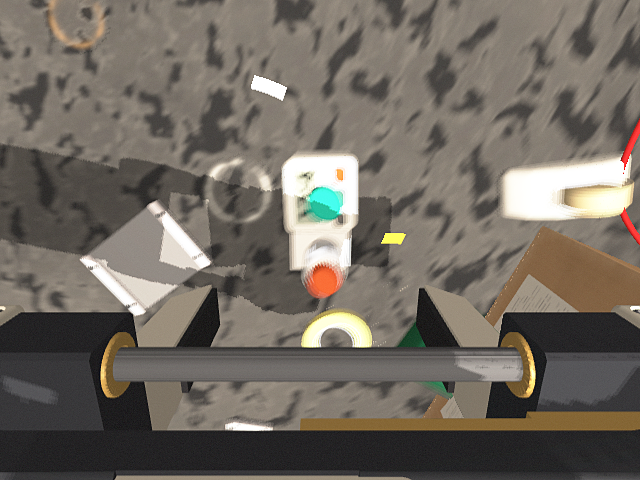

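The wrist view shows the timer top at (320,190), the teal cap at (326,203), the bottle's orange cap at (323,280), the carton end near (320,250), and the timer cradle at (147,258).

```bash
cat >> h.py <<'E'
def pilemeas(c,zc=.092,zt=.078,zb=.128,lim=True):
    H=hsv(c);h,s,v=H[...,0],H[...,1],H[...,2];o={}
    for k,m,z in(("cap",(h>75)&(h<95)&(s>120)&(v>90),zc),("bot",(h<12)&(s>150)&(v>120),zb)):
        b=[q for q in blobs(m,200)if q[:,0,1].mean()<330 and 200<q[:,0,0].mean()<450]
        if b:
            q=max(b,key=cv2.contourArea);(x,y),r=cv2.minEnclosingCircle(q);mo=cv2.moments(q)
            x,y=mo["m10"]/mo["m00"],mo["m01"]/mo["m00"];print(k,(round(x,1),round(y,1)),r,onz(c,x,y,z).round(4),dpt(c,x,y).round(4));o[k]=(x,y)
    return o
E
python3 - <<'E'
from h import *
c=read_camera("wrist");np.savez("w2.npz",**c);s=observe();print(s["tool_pos"],s["tool_rot"])
pilemeas(c)
g=c["img"].astype(int)
u,w=np.meshgrid(np.arange(640),np.arange(480));M=np.array(c["world_from_camera"]);d=c["depth"]
P=np.stack([(u-c["cx"])/c["fx"]*d,-(w-c["cy"])/c["fy"]*d,-d],-1)@M[:3,:3].T+M[:3,3]
reg=(u>250)&(u<400)&(w>120)&(w<285)
z=P[...,2]
for lo,hi,zz in((.071,.1,.078),(.055,.07,.062)):
    m=reg&(z>lo)&(z<hi);
    for q in blobs(m,300):
        r=rectz(c,q,zz);B=cv2.boxPoints(r);print(lo,cv2.boundingRect(q),np.round(r[0],1),np.round(r[1],1),r[2],"zmed",np.median(z[m]))
# timer white bounds by plane
q=max(blobs(reg&(z>.05),500),key=cv2.contourArea);print("pile all",rectz(c,q,.078))
E
```

```text
[0.62251744 0.14429916 0.40320584] [-3.14131320e+00 -1.35021238e-03  1.93600552e+00]
cap (315.6, 211.0) 18.40734100341797 [0.617  0.1592 0.092 ] [0.6172 0.1585 0.089 ]
bot (314.2, 287.4) 16.763153076171875 [0.6335 0.1137 0.128 ] [0.6336 0.1135 0.1275]
0.071 (296, 246, 39, 25) [632.1 117.5] [32.7 21.4] 22.73209571838379 zmed 0.07686859788395772
0.071 (276, 164, 72, 75) [612.9 161.4] [56.9 61.3] 22.386516571044922 zmed 0.07686859788395772
0.055 (284, 238, 57, 37) [631.4 112.4] [49.5 34.3] 21.105323791503906 zmed 0.060510056732203166
pile all ((620.921630859375, 142.87313842773438), (57.846527099609375, 104.47555541992188), 21.887224197387695)
```

Emit:
arm_command:
  xyz:
    - [-4, 14, 0]
    - [0, 0, -30]
    - [0, 0, -30]
    - [0, 0, -30]
    - [0, 0, -20]
    - [0, 0, -14]
    - [0, 0, 0]
    - [0, 0, 0]
  spin: [0.5, 0, 0, 0, 0, 0, 0, 0]
  jaw: 0.3

```text
time: 3.0
tool_pos: [0.6174, 0.1547, 0.2817]
tool_rot: [3.14, 0.0, 1.939]
contact_force: [0.1, -0.4, 0.4]
opening: 0.06
grip_force: 0.0
```

```bash
python3 - <<'E'
from h import *
c=read_camera("wrist");cv2.imwrite("pics/w3.png",c["img"][:,:,::-1]);np.savez("w3.npz",**c)
s=observe();print(s["time"],s["tool_pos"],s["tool_rot"],s["opening"]);o=pilemeas(c)
w2=dict(np.load("w2.npz"))
if "cap" in o: print(tri(c,o["cap"],w2,(315.6,211.0)))
E
```

```text
3.05 [0.61759896 0.15473459 0.28218933] [3.13932109e+00 5.88155971e-04 1.93903757e+00] 0.05954340272859426
cap (322.0, 285.6) 29.935222625732422 [0.6167 0.1615 0.092 ] [0.6173 0.16   0.0886]
bot (345.4, 243.4) 12.790224075317383 [0.6121 0.1957 0.128 ] [0.6218 0.1813 0.0779]
(array([0.61814382, 0.15708896, 0.08223671]), np.float64(0.0007724768036463577))
```

View pics/w3.png

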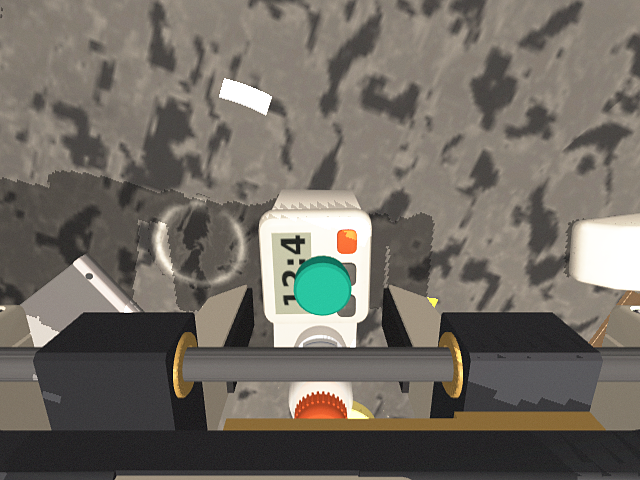

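The view shows the cap at (322,287), centred between the open fingers and about 4 mm short along the pads. The timer and bottle are clear of the fingers. Now descending to grip.

Emit:
arm_command:
  xyz:
    - [0, 4, -10]
    - [0, 0, -8]
    - [0, 0, -3.5]
    - [0, 0, 0]
    - [0, 0, 0]
  spin: [0, 0, 0, 0, 0]

```text
time: 3.55
tool_pos: [0.6174, 0.1588, 0.2592]
tool_rot: [-3.142, 0.0, 1.939]
contact_force: [-0.1, 0.1, -0.4]
opening: 0.0598
grip_force: 0.0
```

Emit:
arm_command:
  xyz:
    - [0, 0, 0]
    - [0, 0, 0]
    - [0, 0, 0]
    - [0, 0, 0]
    - [0, 0, 0]
    - [0, 0, 0]
    - [0, 0, 0]
    - [0, 0, 0]
  spin: [0, 0, 0, 0, 0, 0, 0, 0]
  jaw: -1
  squeeze: 10

```text
time: 4.35
tool_pos: [0.6174, 0.1588, 0.2594]
tool_rot: [3.141, 0.0, 1.939]
contact_force: [-0.5, 0.4, 0.4]
opening: 0.0282
grip_force: 10.0
```

Emit:
arm_command:
  xyz:
    - [0, 0, 20]
    - [0, 0, 35]
    - [0, 0, 45]
    - [2, -20, 20]
    - [3, -32, 0]
    - [3, -32, 0]
    - [3, -32, 0]
    - [3, -32, 0]
    - [3, -32, 0]
    - [3, -32, 0]
    - [3, -32, 0]
    - [2, -32, 0]
    - [2, -32, 0]
    - [0, -20, 0]
    - [0, -14, 0]
    - [0, 0, 0]
    - [0, 0, 0]
  spin: [0, 0, 0, 0, -1, -1, -1, -1, -1, -1, -1, -1, -1, -1, 0, 0, 0]

```text
time: 6.05
tool_pos: [0.6444, -0.1824, 0.3791]
tool_rot: [-3.142, -0.001, 1.765]
contact_force: [0.6, 0.6, -0.5]
opening: 0.0283
grip_force: 10.0
```

```bash
python3 - <<'E'
from h import *
c=read_camera("wrist");cv2.imwrite("pics/w4.png",c["img"][:,:,::-1]);np.savez("w4.npz",**c)
s=observe();print(s["time"],s["tool_pos"],s["tool_rot"],s["opening"],s["grip_force"])
t=read_camera("top");np.savez("top1.npz",**t)
H=hsv(t);h,sa,v=H[...,0],H[...,1],H[...,2]
E
```

```text
6.1 [ 0.64443386 -0.18193446  0.37926844] [ 3.14151316e+00 -6.36978989e-04  1.76616275e+00] 0.028415690959728818 10.000065118074417
```

View pics/w4.png

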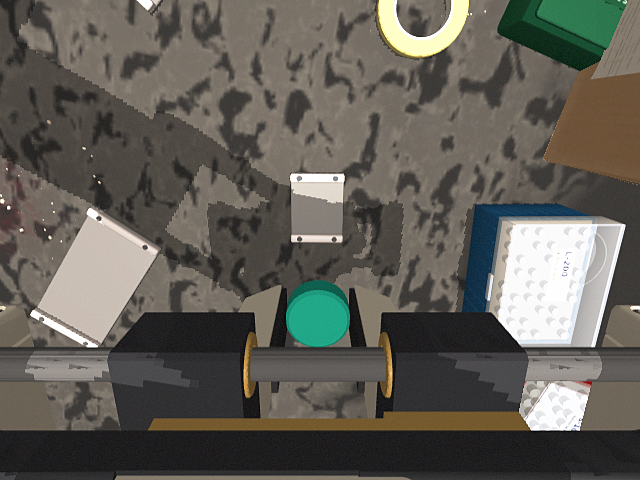

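The cap is held upright in the fingers. The cap cradle is centred around (317,208), with rails at rows ~178 and ~239, and the carton cradle is at lower left.

```bash
python3 - <<'E'
from h import *
c=dict(np.load("w4.npz"))
for a,b in(((290.5,174),(344.5,174)),((290.5,242.5),(342.5,242.5)),):
    print([onz(c,*p,.010).round(4) for p in(a,b)])
A=[onz(c,u,v,.010) for u,v in((290.5,174),(344.5,174),(342.5,242.5),(290.5,242.5))]
m=np.mean(A,0);y=(A[0]+A[1]-A[2]-A[3])/2;x=(A[1]+A[2]-A[0]-A[3])/2
print(m,np.linalg.norm(y),np.degrees(np.arctan2(y[1],y[0])),np.linalg.norm(x),np.degrees(np.arctan2(x[1],x[0])))
# height: triangulate rail centre with top cam
print([dpt(c,u,v).round(4) for u,v in((317,195),(317,220),(310,178),(310,239))])
# carton cradle corners
A=[onz(c,u,v,.010) for u,v in((90,208),(158,249),(98,346),(31,311))]
m=np.mean(A,0);x=(A[1]+A[2]-A[0]-A[3])/2;y=(A[0]+A[1]-A[2]-A[3])/2
print("carton cr",m,np.linalg.norm(y),np.degrees(np.arctan2(y[1],y[0])),np.linalg.norm(x),np.degrees(np.arctan2(x[1],x[0])))
H=hsv(c);q=max(blobs((H[...,0]>75)&(H[...,0]<95)&(H[...,1]>120)&(H[...,2]>80),500),key=cv2.contourArea)
x,y=cv2.minEnclosingCircle(q)[0];print("cap",dpt(c,x,y),cv2.boundingRect(q))
E
```

```text
[array([ 0.6131, -0.1539,  0.01  ]), array([ 0.6611, -0.1444,  0.01  ])]
[array([ 0.6243, -0.2184,  0.01  ]), array([ 0.6733, -0.2088,  0.01  ])]
[ 0.64295688 -0.18136514  0.01      ] 0.06555010346777179 100.29657892995547 0.04946562773304783 11.14113661002196
[array([ 0.6406, -0.1695,  0.003 ]), array([ 0.6453, -0.1933,  0.0035]), array([ 0.6311, -0.1538,  0.0115]), array([ 0.642 , -0.2112,  0.0105])]
carton cr [ 0.43931117 -0.29597925  0.01      ] 0.13353641150462356 65.10283623104606 0.07232077244098038 -23.316110019622418
cap [ 0.64334798 -0.18069768  0.20806507] (286, 280, 64, 67)
```

Emit:
arm_command:
  xyz:
    - [0, 0, -35]
    - [0, 0, -40]
    - [0, 0, -40]
    - [0, 0, -35]
    - [0, 0, -20]
    - [0, 0, -10]
    - [0, 0, -5]
    - [0, 0, -4]
    - [0, 0, 0]
    - [0, 0, 0]
  spin: [0, 0, 0, 0, 0, 0, 0, 0, 0, 0]

```text
time: 7.15
tool_pos: [0.6447, -0.1832, 0.1914]
tool_rot: [3.14, 0.001, 1.765]
contact_force: [0.7, 0.3, 0.5]
opening: 0.0284
grip_force: 10.0
```

Emit:
arm_command:
  xyz:
    - [0, 0, -1.5]
    - [0, 0, 0]
    - [0, 0, 0]
  spin: [0, 0, 0]

```text
time: 7.45
tool_pos: [0.6443, -0.1832, 0.189]
tool_rot: [3.141, 0.0, 1.765]
contact_force: [-0.2, 0.8, 0.1]
opening: 0.0285
grip_force: 10.0
```

Emit:
arm_command:
  xyz:
    - [0, 0, -1.5]
    - [0, 0, -1]
    - [0, 0, 0]
    - [0, 0, 0]
  spin: [0, 0, 0, 0]

```text
time: 7.85
tool_pos: [0.6443, -0.1832, 0.1864]
tool_rot: [3.141, 0.0, 1.765]
contact_force: [-0.2, -0.2, 1.4]
opening: 0.0283
grip_force: 10.0
```

Emit:
arm_command:
  xyz:
    - [0, 0, 0]
    - [0, 0, 0]
    - [0, 0, 0]
    - [0, 0, 0]
    - [0, 0, 10]
    - [0, 0, 30]
    - [0, 0, 45]
    - [0, 0, 45]
    - [0, 0, 45]
    - [0, 0, 30]
    - [0, 0, 0]
    - [0, 0, 0]
  spin: [0, 0, 0, 0, 0, 0, 0, 0, 0, 0, 0, 0]
  jaw: 0.2

```text
time: 9.05
tool_pos: [0.6441, -0.1831, 0.3923]
tool_rot: [3.14, 0.001, 1.765]
contact_force: [-0.3, -0.4, -0.1]
opening: 0.0553
grip_force: 0.0
```

```bash
python3 - <<'E'
from h import *
c=read_camera("wrist");np.savez("w5.npz",**c)
s=observe();print(s["time"],s["tool_pos"],s["tool_rot"],s["opening"],s["grip_force"])
H=hsv(c);q=max(blobs((H[...,0]>75)&(H[...,0]<95)&(H[...,1]>120)&(H[...,2]>80),200),key=cv2.contourArea)
x,y=cv2.minEnclosingCircle(q)[0];print("cap",dpt(c,x,y),onz(c,x,y,.017),cv2.boundingRect(q))
g=c["img"][130:300,220:420,::-1];cv2.imwrite("pics/w5.png",cv2.resize(g,None,fx=3,fy=3))
E
```

```text
9.1 [ 0.6440173  -0.18305878  0.39070415] [-3.14070211e+00 -6.24412608e-04  1.76488926e+00] 0.054916816808298276 0.0
cap [ 0.64324478 -0.18352666  0.0153012 ] [ 0.64316809 -0.18312689  0.017     ] (302, 193, 30, 31)
```

View pics/w5.png

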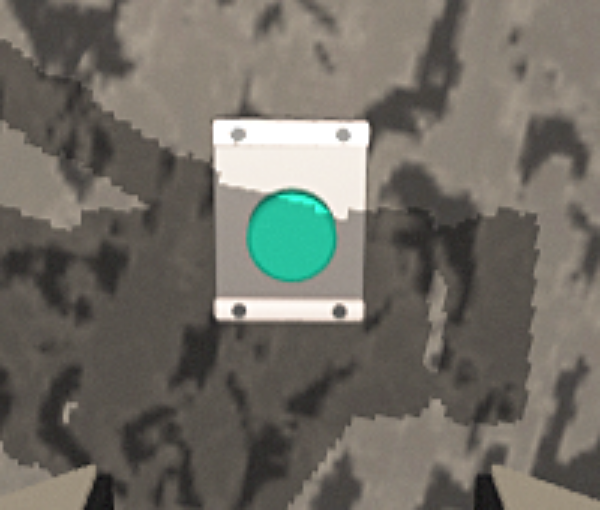

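The cap lies flat inside its cradle, a few mm off centre. Next is the bottle.

Emit:
arm_command:
  xyz:
    - [-1, 15, 0]
    - [-1, 30, 0]
    - [-1, 30, 0]
    - [-1, 30, 0]
    - [-1, 30, 0]
    - [-1, 30, 0]
    - [-1, 30, 0]
    - [-1, 30, 0]
    - [-1, 30, 0]
    - [-1, 25, 0]
    - [-1, 16, -10]
    - [0, 0, -20]
    - [0, 0, 0]
    - [0, 0, 0]
  spin: [1, 1, 1, 1, 1, 1, 1, 1, 1, 1, 0, 0, 0, 0]
  jaw: 0.5

```text
time: 10.5
tool_pos: [0.6332, 0.1128, 0.3601]
tool_rot: [-3.139, -0.001, 1.939]
contact_force: [0.4, 0.5, 0.4]
opening: 0.0685
grip_force: 0.0
```

```bash
python3 - <<'E'
from h import *
c=read_camera("wrist");np.savez("w6.npz",**c);cv2.imwrite("pics/w6.png",c["img"][:,:,::-1])
s=observe();print(s["time"],s["tool_pos"],s["tool_rot"],s["opening"],s["grip_force"])
pilemeas(c)
u,w=np.meshgrid(np.arange(640),np.arange(480));M=np.array(c["world_from_camera"]);d=c["depth"]
P=np.stack([(u-c["cx"])/c["fx"]*d,-(w-c["cy"])/c["fy"]*d,-d],-1)@M[:3,:3].T+M[:3,3]
m=(P[...,2]>.072)&(P[...,2]<.085)&(w<300)&(u>230)&(u<400)
q=max(blobs(m,300),key=cv2.contourArea);print(rectz(c,q,.078),cv2.boundingRect(q))
E
```

```text
10.55 [0.63341041 0.11250419 0.36107679] [-3.14107491e+00 -7.65757764e-05  1.93883584e+00] 0.06887466852643717 0.0
bot (321.6, 265.3) 20.329971313476562 [0.6343 0.1134 0.128 ] [0.6344 0.1132 0.1275]
((613.3084716796875, 160.81051635742188), (56.76925277709961, 60.83110809326172), 21.898008346557617) (274, 119, 87, 92)
```

View pics/w6.png

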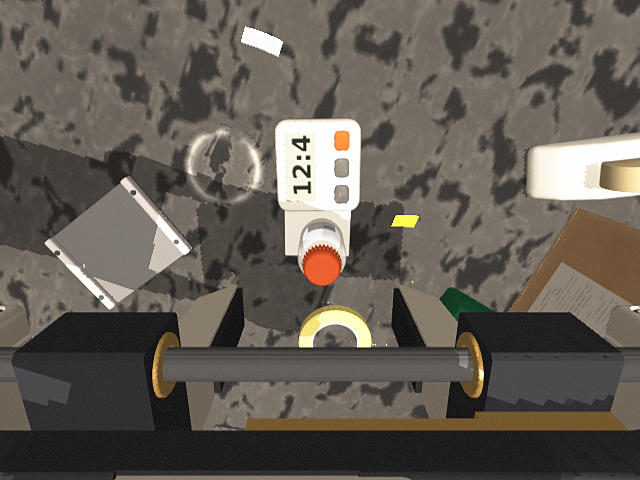

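The timer and the bottle stand undisturbed. The orange cap at (321,266) is centred between the fingers, so I'll descend on it.

Emit:
arm_command:
  xyz:
    - [0.5, 0.5, -25]
    - [0, 0, -30]
    - [0, 0, -20]
    - [0, 0, -12]
    - [0, 0, -7]
    - [0, 0, -3]
    - [0, 0, 0]
    - [0, 0, 0]
  spin: [0, 0, 0, 0, 0, 0, 0, 0]

```text
time: 11.35
tool_pos: [0.6342, 0.1133, 0.2654]
tool_rot: [3.14, 0.001, 1.939]
contact_force: [0.1, -0.1, 0.2]
opening: 0.0688
grip_force: 0.0
```

Emit:
arm_command:
  xyz:
    - [0, 0, 0]
    - [0, 0, 0]
    - [0, 0, 0]
    - [0, 0, 0]
    - [0, 0, 0]
    - [0, 0, 0]
    - [0, 0, 0]
    - [0, 0, 0]
    - [0, 0, 0]
  spin: [0, 0, 0, 0, 0, 0, 0, 0, 0]
  jaw: -1
  squeeze: 8

```text
time: 12.25
tool_pos: [0.6339, 0.1133, 0.2643]
tool_rot: [3.141, 0.0, 1.939]
contact_force: [0.2, 0.1, 1.8]
opening: 0.0319
grip_force: 8.0
```

Emit:
arm_command:
  xyz:
    - [0, 0, 10]
    - [0, 0, 25]
    - [0, 0, 30]
    - [-6, 7, 20]
    - [-15, 17, 5]
    - [-18, 21, 0]
    - [-18, 21, 0]
    - [-18, 21, 0]
    - [-18, 21, 0]
    - [-18, 21, 0]
    - [-18, 21, 0]
    - [-18, 21, 0]
    - [-15, 17, 0]
    - [-10, 11, 0]
    - [-5, 5, 0]
    - [0, 0, 0]
    - [0, 0, 0]
  spin: [0, 0, 0, 0, 0, 0, 0, 0, 0, 0, 0, 0, 0, 0, 0, 0, 0]

```text
time: 13.95
tool_pos: [0.4573, 0.3169, 0.3543]
tool_rot: [3.141, 0.0, 1.939]
contact_force: [0.3, 0.1, 0.1]
opening: 0.0318
grip_force: 8.0
```

```bash
python3 - <<'E'
from h import *
c=read_camera("wrist");np.savez("w7.npz",**c);cv2.imwrite("pics/w7.png",c["img"][:,:,::-1])
s=observe();print(s["time"],s["tool_pos"],s["tool_rot"],s["opening"],s["grip_force"])
pilemeas(c)
M=np.array(c["world_from_camera"])
for z in(.005,.022):
    x=M[:3,:3].T@(np.array([.457,.317,z])-M[:3,3]);print(c["cx"]+c["fx"]*x[0]/-x[2],c["cy"]-c["fy"]*x[1]/-x[2])
E
```

```text
14.0 [0.45745275 0.31671879 0.35427229] [3.14127603e+00 3.56254520e-04 1.93864553e+00] 0.03155953125928273 7.998453273430641
317.6856579901367 215.26252049630256
317.69784541230075 220.32041173995654
```

View pics/w7.png

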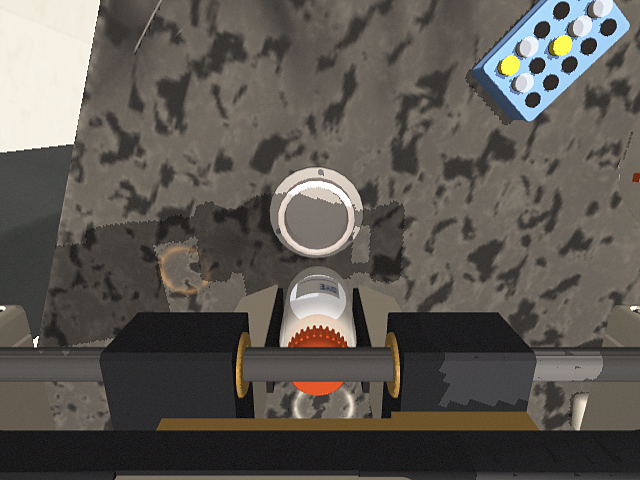

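The bottle is held upright. The ring rim, centred at (316.5,217), lies about 3 mm beyond the predicted spot, so I'll shift slightly and descend.

Emit:
arm_command:
  xyz:
    - [-1, 1.5, -15]
    - [0, 0, -30]
    - [0, 0, -30]
    - [0, 0, -25]
    - [0, 0, -15]
    - [0, 0, -12]
    - [0, 0, -8]
    - [0, 0, -5]
    - [0, 0, -3]
    - [0, 0, 0]
    - [0, 0, 0]
  spin: [0, 0, 0, 0, 0, 0, 0, 0, 0, 0, 0]

```text
time: 15.1
tool_pos: [0.456, 0.3189, 0.2118]
tool_rot: [3.14, -0.0, 1.939]
contact_force: [-0.9, -0.2, -0.4]
opening: 0.0314
grip_force: 8.0
```

Emit:
arm_command:
  xyz:
    - [0, 0, -1.5]
    - [0, 0, -1]
    - [0, 0, 0]
    - [0, 0, 0]
  spin: [0, 0, 0, 0]

```text
time: 15.5
tool_pos: [0.4558, 0.3188, 0.2088]
tool_rot: [3.141, 0.0, 1.939]
contact_force: [-0.8, -0.5, 0.2]
opening: 0.0321
grip_force: 8.0
```

Emit:
arm_command:
  xyz:
    - [0, 0, -1]
    - [0, 0, 0]
    - [0, 0, 0]
  spin: [0, 0, 0]

```text
time: 15.8
tool_pos: [0.4558, 0.3188, 0.2077]
tool_rot: [-3.142, 0.0, 1.939]
contact_force: [-0.3, -0.1, -0.0]
opening: 0.0317
grip_force: 8.0
```

Emit:
arm_command:
  xyz:
    - [0, 0, 0]
    - [0, 0, 0]
    - [0, 0, 0]
    - [0, 0, 0]
    - [0, 0, 0]
    - [0, 0, 5]
    - [0, 0, 20]
    - [0, 0, 35]
    - [0, 0, 45]
    - [0, 0, 45]
    - [0, 0, 30]
    - [0, 0, 0]
    - [0, 0, 0]
  spin: [0, 0, 0, 0, 0, 0, 0, 0, 0, 0, 0, 0, 0]
  jaw: 0.5

```text
time: 17.1
tool_pos: [0.4556, 0.3187, 0.3883]
tool_rot: [3.14, -0.0, 1.939]
contact_force: [0.6, 0.7, -0.2]
opening: 0.0691
grip_force: 0.0
```

```bash
python3 - <<'E'
from h import *
c=read_camera("wrist");np.savez("w8.npz",**c);cv2.imwrite("pics/w8.png",cv2.resize(c["img"][130:330,220:420,::-1],None,fx=2.5,fy=2.5))
s=observe();print(s["time"],s["tool_pos"],s["tool_rot"],s["opening"],s["grip_force"])
pilemeas(c,zb=.071)
E
```

```text
17.15 [0.45549564 0.3186346  0.38711203] [-3.14048136e+00  1.76456919e-04  1.93943881e+00] 0.06894741400484011 0.0
bot (316.9, 226.4) 14.705998420715332 [0.4552 0.318  0.071 ] [0.4553 0.3179 0.0708]
```

View pics/w8.png

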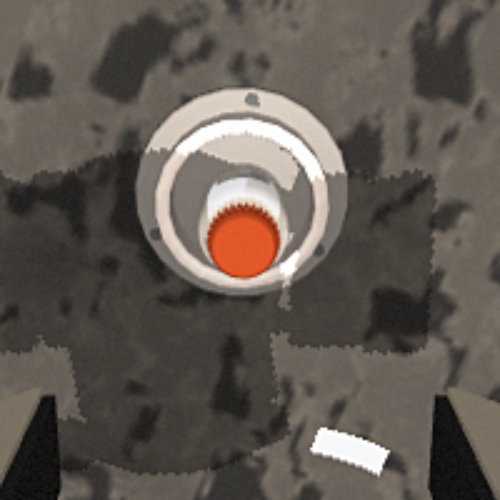

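The bottle stands upright in the ring with its top at z ≈ 0.071, so its underside is on the floor of the holder. Next is the timer.

Emit:
arm_command:
  xyz:
    - [8, -8, 0]
    - [20, -20, 0]
    - [25, -25, 0]
    - [25, -25, 0]
    - [25, -25, 0]
    - [25, -25, 0]
    - [18, -18, 0]
    - [12, -12, -15]
    - [0, 0, -20]
    - [0, 0, 0]
    - [0, 0, 0]
  spin: [0.8, 0, 0, 0, 0, 0, 0, 0, 0, 0, 0]
  jaw: 1

```text
time: 18.25
tool_pos: [0.6134, 0.1612, 0.3512]
tool_rot: [-3.138, -0.001, 1.954]
contact_force: [-0.5, -0.3, -0.1]
opening: 0.0921
grip_force: 0.0
```

```bash
cat >> h.py <<'E'
def zrect(c,lo,hi,zz,u0,u1,w0,w1):
    u,w=np.meshgrid(np.arange(640),np.arange(480));M=np.array(c["world_from_camera"]);d=c["depth"]
    P=np.stack([(u-c["cx"])/c["fx"]*d,-(w-c["cy"])/c["fy"]*d,-d],-1)@M[:3,:3].T+M[:3,3]
    m=(P[...,2]>lo)&(P[...,2]<hi)&(w<w1)&(u>u0)&(u<u1)&(w>w0)
    q=max(blobs(m,300),key=cv2.contourArea);print(rectz(c,q,zz),cv2.boundingRect(q),np.median(P[...,2][m]))
E
python3 - <<'E'
from h import *
w8=dict(np.load("w8.npz"));print("ring",onz(w8,316.5,206.4,.022),onz(w8,316.5,206,.005))
c=read_camera("wrist");np.savez("w9.npz",**c)
s=observe();print(s["time"],s["tool_pos"],s["tool_rot"],s["opening"],s["grip_force"])
zrect(c,.07,.09,.078,230,400,0,330)
zrect(c,.052,.07,.062,230,400,0,345)
E
```

```text
ring [0.4530681  0.32253197 0.022     ] [0.45432976 0.31918971 0.005     ]
18.3 [0.61357832 0.16139833 0.35242875] [-3.14078718e+00 -3.76036600e-04  1.95417771e+00] 0.09194642404260221 0.0
((612.5786743164062, 162.50677490234375), (56.799137115478516, 61.452430725097656), 21.87128257751465) (278, 198, 84, 85) 0.0764896316929205
((631.8568115234375, 111.37864685058594), (48.874515533447266, 33.03073501586914), 20.47838592529297) (286, 282, 64, 40) 0.06044185166398672
```

Emit:
arm_command:
  xyz:
    - [-0.5, 0.5, -25]
    - [0, 0, -30]
    - [0, 0, -25]
    - [0, 0, -15]
    - [0, 0, -8]
    - [0, 0, -4]
    - [0, 0, -2]
    - [0, 0, 0]
    - [0, 0, 0]
  spin: [0, 0, 0, 0, 0, 0, 0, 0, 0]

```text
time: 19.2
tool_pos: [0.6135, 0.1614, 0.2447]
tool_rot: [3.14, 0.0, 1.953]
contact_force: [-0.1, -0.1, -0.7]
opening: 0.0918
grip_force: 0.0
```

Emit:
arm_command:
  xyz:
    - [0, 0, 0]
    - [0, 0, 0]
    - [0, 0, 0]
    - [0, 0, 0]
    - [0, 0, 0]
    - [0, 0, 0]
    - [0, 0, 0]
    - [0, 0, 0]
    - [0, 0, 0]
  spin: [0, 0, 0, 0, 0, 0, 0, 0, 0]
  jaw: -1
  squeeze: 12

```text
time: 20.1
tool_pos: [0.6133, 0.1613, 0.2438]
tool_rot: [3.141, 0.0, 1.953]
contact_force: [-0.1, -0.7, 0.8]
opening: 0.0584
grip_force: 12.0
```

Emit:
arm_command:
  xyz:
    - [0, 0, 10]
    - [0, 0, 25]
    - [0, 0, 35]
    - [-5, -5, 25]
    - [-14, -14, 15]
    - [-16, -16, 0]
    - [-16, -16, 0]
    - [-16, -16, 0]
    - [-16, -16, 0]
    - [-16, -16, 0]
    - [-16, -16, 0]
    - [-14, -16, 0]
    - [-8, -8, 0]
    - [-4, -4, 0]
    - [0, 0, 0]
    - [0, 0, 0]
  spin: [0, 0, 0, -4, -6, -6, -6, -6, -6, -6, -6, -6, -3.2, 0, 0, 0]

```text
time: 21.7
tool_pos: [0.4727, 0.0185, 0.3541]
tool_rot: [3.141, -0.001, 0.991]
contact_force: [-0.5, -1.2, -0.2]
opening: 0.0588
grip_force: 12.0
```

```bash
python3 - <<'E'
from h import *
c=read_camera("wrist");np.savez("w10.npz",**c);cv2.imwrite("pics/w10.png",c["img"][:,:,::-1])
s=observe();print(s["time"],s["tool_pos"],s["tool_rot"],s["opening"],s["grip_force"])
E
```

```text
21.75 [0.47271792 0.01865319 0.35393059] [ 3.14105080e+00 -4.09637000e-04  9.91226917e-01] 0.05872500698709335 11.981283024288132
```

View pics/w10.png

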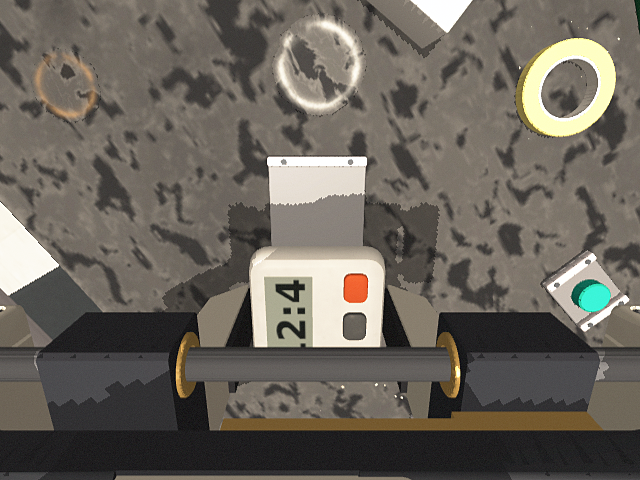

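The timer is held level and squared to its cradle. The cradle's far rail spans (266,157) to (367,157).

```bash
python3 - <<'E'
from h import *
c=dict(np.load("w10.npz"))
a,b=onz(c,266,157,.012),onz(c,367,157,.012);x=(b-a);print(a,b,np.linalg.norm(x),np.degrees(np.arctan2(x[1],x[0])))
x/=np.linalg.norm(x);y=np.array([-x[1],x[0],0]);print("centre",(a+b)/2-52*y/1000)
w=dict(np.load("w6.npz"))
A=[onz(w,u,v,.010) for u,v in((127,177),(191,248),(110,308),(45,242))];print("w6",np.mean(A,0))
# timer held: far edge of top face
zt=.354-.2438+.078
f=[onz(c,u,v,zt) for u,v in((256,262),(380,262))];print("timer far edge",f,(f[0]+f[1])/2)
E
```

```text
[0.46451506 0.08509196 0.012     ] [0.53424795 0.03940786 0.012     ] 0.08336493706778894 -33.23000523406976
centre [0.47088543 0.01875308 0.012     ]
w6 [0.47240602 0.02052261 0.01      ]
timer far edge [array([0.46621534, 0.05569389, 0.1882    ]), array([0.50828091, 0.02813147, 0.1882    ])] [0.48724812 0.04191268 0.1882    ]
```

Emit:
arm_command:
  xyz:
    - [0, 1.5, -25]
    - [0, 0, -35]
    - [0, 0, -35]
    - [0, 0, -30]
    - [0, 0, -18]
    - [0, 0, -10]
    - [0, 0, -6]
    - [0, 0, -4]
    - [0, 0, -2]
    - [0, 0, 0]
    - [0, 0, 0]
  spin: [0, 0, 0, 0, 0, 0, 0, 0, 0, 0, 0]

```text
time: 22.85
tool_pos: [0.4725, 0.0198, 0.1893]
tool_rot: [3.14, -0.001, 0.99]
contact_force: [0.4, -0.0, 0.2]
opening: 0.0582
grip_force: 12.0
```

Emit:
arm_command:
  xyz:
    - [0, 0, -1]
    - [0, 0, -0.5]
    - [0, 0, 0]
    - [0, 0, 0]
  spin: [0, 0, 0, 0]

```text
time: 23.25
tool_pos: [0.4723, 0.0198, 0.1873]
tool_rot: [3.141, 0.0, 0.99]
contact_force: [-0.2, 0.3, -1.2]
opening: 0.0585
grip_force: 12.0
```

Emit:
arm_command:
  xyz:
    - [0, 0, 0]
    - [0, 0, 0]
    - [0, 0, 0]
    - [0, 0, 0]
    - [0, 0, 0]
    - [0, 0, 5]
    - [0, 0, 20]
    - [0, 0, 40]
    - [0, 0, 45]
    - [0, 0, 45]
    - [0, 0, 30]
    - [0, 0, 0]
    - [0, 0, 0]
  spin: [0, 0, 0, 0, 0, 0, 0, 0, 0, 0, 0, 0, 0]
  jaw: 1

```text
time: 24.55
tool_pos: [0.4721, 0.0199, 0.3728]
tool_rot: [3.14, -0.001, 0.99]
contact_force: [-0.1, 0.3, -0.2]
opening: 0.092
grip_force: 0.0
```

```bash
python3 - <<'E'
from h import *
c=read_camera("wrist");np.savez("w11.npz",**c);cv2.imwrite("pics/w11.png",cv2.resize(c["img"][100:330,170:470,::-1],None,fx=2,fy=2))
s=observe();print(s["time"],s["tool_pos"],s["tool_rot"],s["opening"],s["grip_force"])
zrect(c,.015,.035,.021,230,420,0,345)
E
```

```text
24.6 [0.47189283 0.01985741 0.37171494] [-3.14077806e+00  5.38619507e-04  9.90019986e-01] 0.09167091500114888 0.0
((470.8973388671875, 20.016813278198242), (60.578704833984375, 57.02759552001953), 56.68926239013672) (285, 181, 65, 67) 0.019577879064729686
```

View pics/w11.png

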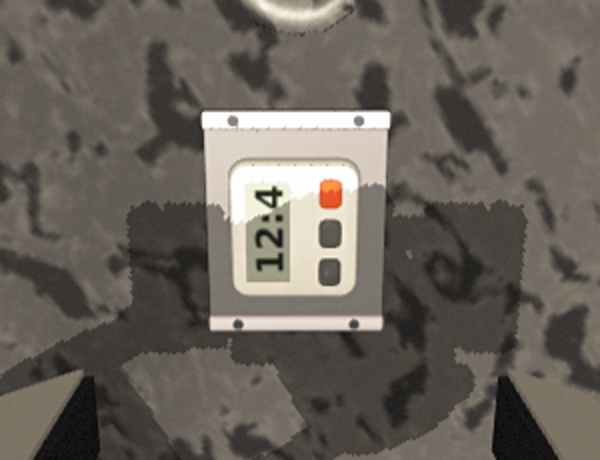

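Emit:
arm_command:
  xyz:
    - [6, 5, 0]
    - [14, 12, 0]
    - [17, 14, 0]
    - [20, 17, 0]
    - [20, 17, 0]
    - [20, 17, 0]
    - [20, 17, 0]
    - [15, 13, 0]
    - [10, 8, 0]
    - [5, 4, 0]
    - [0, 0, 0]
    - [0, 0, 0]
  spin: [4, 6, 6, 6, 6, 6, 6, 6, 6, 2.4, 0, 0]

```text
time: 25.8
tool_pos: [0.6191, 0.1437, 0.3706]
tool_rot: [-3.139, -0.001, 1.938]
contact_force: [-0.2, -0.2, -0.4]
opening: 0.0919
grip_force: 0.0
```

```bash
python3 - <<'E'
from h import *
c=read_camera("wrist");np.savez("w12.npz",**c);cv2.imwrite("pics/w12.png",c["img"][:,:,::-1])
s=observe();print(s["time"],s["tool_pos"],s["tool_rot"],s["opening"],s["grip_force"])
zrect(c,.05,.07,.062,200,430,0,345)
E
```

```text
25.85 [0.61904219 0.14355954 0.37105366] [-3.13936266e+00 -4.77194949e-04  1.93809002e+00] 0.0923106562776631 0.0
((620.3073120117188, 142.79385375976562), (49.42483901977539, 99.98827362060547), 19.81096076965332) (289, 166, 66, 124) 0.06034137251991012
```

The timer sits squarely inside its cradle. The carton measures (620,143) at about 20°, so I'll descend on it.

Emit:
arm_command:
  xyz:
    - [1, -1, -25]
    - [0, 0, -40]
    - [0, 0, -40]
    - [0, 0, -35]
    - [0, 0, -20]
    - [0, 0, -10]
    - [0, 0, -6]
    - [0, 0, -3]
    - [0, 0, 0]
    - [0, 0, 0]
  spin: [-0.8, 0, 0, 0, 0, 0, 0, 0, 0, 0]

```text
time: 26.85
tool_pos: [0.6207, 0.1429, 0.1944]
tool_rot: [3.14, 0.0, 1.925]
contact_force: [0.1, -0.3, -0.3]
opening: 0.0919
grip_force: 0.0
```

Emit:
arm_command:
  xyz:
    - [0, 0, 0]
    - [0, 0, 0]
    - [0, 0, 0]
    - [0, 0, 0]
    - [0, 0, 0]
    - [0, 0, 0]
    - [0, 0, 0]
    - [0, 0, 0]
    - [0, 0, 0]
    - [0, 0, 0]
  spin: [0, 0, 0, 0, 0, 0, 0, 0, 0, 0]
  jaw: -1
  squeeze: 20

```text
time: 27.85
tool_pos: [0.6203, 0.1428, 0.1932]
tool_rot: [3.141, 0.0, 1.925]
contact_force: [0.2, -0.3, 0.3]
opening: 0.05
grip_force: 20.0
```

Emit:
arm_command:
  xyz:
    - [0, 0, 10]
    - [0, 0, 30]
    - [0, 0, 40]
    - [-6, -14, 40]
    - [-12, -28, 10]
    - [-13, -32, 0]
    - [-13, -32, 0]
    - [-13, -32, 0]
    - [-13, -32, 0]
    - [-13, -32, 0]
    - [-13, -32, 0]
    - [-13, -32, 0]
    - [-13, -32, 0]
    - [-13, -32, 0]
    - [-13, -32, 0]
    - [-13, -32, 0]
    - [-12, -28, 0]
    - [-7, -17, 0]
    - [-3, -4, 0]
    - [0, 0, 0]
  spin: [0, 0, 0, 0, -3.5, -3.5, -3.5, -3.5, -3.5, -3.5, -3.5, -3.5, -3.5, -3.5, -3.5, -3.5, -3.2, 0, 0, 0]

```text
time: 29.85
tool_pos: [0.437, -0.3003, 0.3235]
tool_rot: [-3.142, -0.0, 1.135]
contact_force: [0.1, 0.6, -1.1]
opening: 0.0498
grip_force: 20.0
```

```bash
python3 - <<'E'
from h import *
c=read_camera("wrist");np.savez("w13.npz",**c);cv2.imwrite("pics/w13.png",c["img"][:,:,::-1])
s=observe();print(s["time"],s["tool_pos"],s["tool_rot"],s["opening"],s["grip_force"])
E
```

```text
29.9 [ 0.43731199 -0.29965115  0.32342201] [-3.14145517e+00 -4.58948605e-04  1.13640609e+00] 0.050020648801179235 19.99888390302658
```

View pics/w13.png

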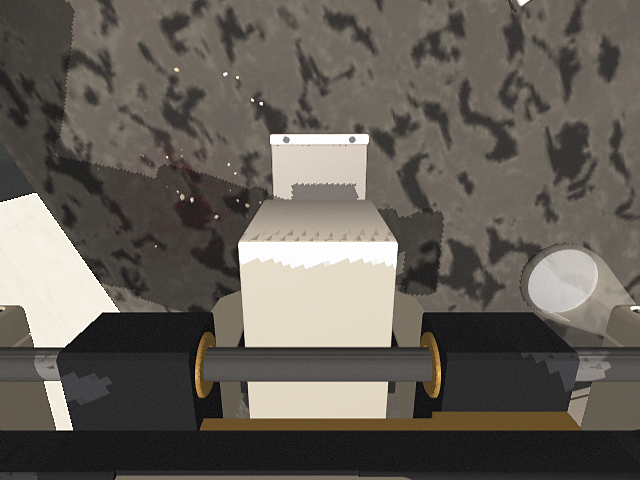

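The carton is held level. The cradle's far rail edge spans (270,134.5) to (369,134.5), parallel to the carton end.

```bash
python3 - <<'E'
from h import *
c=dict(np.load("w13.npz"))
a,b=onz(c,270,134.5,.012),onz(c,369,134.5,.012);x=(b-a);print(np.linalg.norm(x),np.degrees(np.arctan2(x[1],x[0])))
x/=np.linalg.norm(x);y=np.array([-x[1],x[0],0]);print("centre",(a+b)/2-70*y/1000)
zt=.3234-.1932+.062
f=[onz(c,u,v,zt) for u,v in((239,242),(397,242))];print("carton far edge",f);m=(f[0]+f[1])/2;print("carton centre",m-50*y/1000)
E
```

```text
0.07261314499143728 -24.958904288672063
centre [ 0.43766655 -0.29990364  0.012     ]
carton far edge [array([ 0.43473211, -0.24658549,  0.1922    ]), array([ 0.47815369, -0.26678741,  0.1922    ])]
carton centre [ 0.43534449 -0.30201698  0.1922    ]
```

Emit:
arm_command:
  xyz:
    - [1, 1, -20]
    - [0, 0, -30]
    - [0, 0, -30]
    - [0, 0, -18]
    - [0, 0, -12]
    - [0, 0, -7]
    - [0, 0, -4]
    - [0, 0, -2]
    - [0, 0, 0]
    - [0, 0, 0]
  spin: [0, 0, 0, 0, 0, 0, 0, 0, 0, 0]

```text
time: 30.9
tool_pos: [0.4385, -0.2993, 0.2009]
tool_rot: [3.14, 0.0, 1.136]
contact_force: [0.4, -0.0, -2.1]
opening: 0.05
grip_force: 20.0
```

Emit:
arm_command:
  xyz:
    - [0, 0, -1]
    - [0, 0, -0.5]
    - [0, 0, 0]
    - [0, 0, 0]
  spin: [0, 0, 0, 0]

```text
time: 31.3
tool_pos: [0.4383, -0.2992, 0.1988]
tool_rot: [3.141, 0.0, 1.137]
contact_force: [-0.3, 1.3, -1.8]
opening: 0.0499
grip_force: 20.0
```

Emit:
arm_command:
  xyz:
    - [0, 0, -0.7]
    - [0, 0, 0]
  spin: [0, 0]

```text
time: 31.5
tool_pos: [0.4384, -0.2992, 0.1982]
tool_rot: [3.141, 0.0, 1.137]
contact_force: [0.3, 0.7, 1.1]
opening: 0.05
grip_force: 20.0
```

Emit:
arm_command:
  xyz:
    - [0, 0, 0]
    - [0, 0, 0]
    - [0, 0, 0]
    - [0, 0, 0]
    - [0, 0, 0]
    - [0, 0, 5]
    - [0, 0, 20]
    - [0, 0, 40]
    - [0, 0, 45]
    - [0, 0, 45]
    - [0, 0, 30]
    - [0, 0, 0]
    - [0, 0, 0]
  spin: [0, 0, 0, 0, 0, 0, 0, 0, 0, 0, 0, 0, 0]
  jaw: 1

```text
time: 32.8
tool_pos: [0.4382, -0.299, 0.3836]
tool_rot: [3.14, 0.0, 1.137]
contact_force: [-0.3, 0.1, -0.1]
opening: 0.0922
grip_force: 0.0
```

```bash
python3 - <<'E'
from h import *
c=read_camera("wrist");np.savez("w14.npz",**c);cv2.imwrite("pics/w14.png",c["img"][:,:,::-1])
s=observe();print(s["time"],s["tool_pos"],s["tool_rot"],s["opening"],s["grip_force"])
zrect(c,.055,.075,.067,200,430,0,345)
t=read_camera("top");np.savez("top2.npz",**t)
H=hsv(t);h,sa,v=H[...,0],H[...,1],H[...,2]
for k,m,z in(("teal",(h>75)&(h<95)&(sa>120)&(v>90),.017),("orange",(h<12)&(sa>140)&(v>140),.07)):
    for q in blobs(m,15):
        (x,y),r=cv2.minEnclosingCircle(q)
        if 150<x<450 and 170<y<310: print(k,x,y,onz(t,x,y,z))
E
```

```text
32.85 [ 0.43803695 -0.29891931  0.38245265] [-3.14060045e+00 -3.15637341e-04  1.13655788e+00] 0.09185159211242108 0.0
((437.2306823730469, -299.5281066894531), (100.13262939453125, 49.59742736816406), 65.04649353027344) (286, 163, 64, 121) 0.06535254281911254
teal 358.375 206.5 [ 0.64426543 -0.18488182  0.017     ]
orange 176.86363220214844 278.0454406738281 [0.45667391 0.31453528 0.07      ]
```

View pics/w14.png

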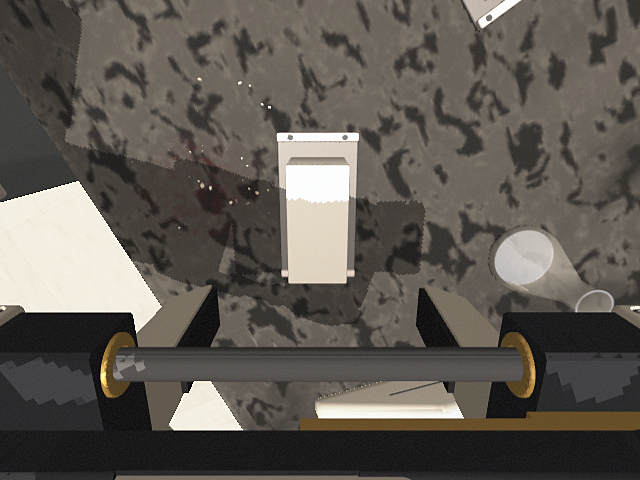

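The carton lies flat and square between its rails, centred at (437,-300) with its top at z ≈ 0.067. The flask still stands, and the cap and bottle are in place.

```bash
python3 -c "
from cell import *
print(hand_in())"
```

```text
the job is handed in; nothing more can be done
None
```

The pile is apart and handed in at about 33 s: in the camera checks the bottle, cap, timer and carton each looked upright and centred in their own places. I never moved near the flask or the tape roll. No verdict came back from the hand-in.

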